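# Hang a watch carrier on the drying rail

### The job

Take the carrier with the two watch heads out of the loading block by its black grip tab and hang it on the drying rail: lift its tongue over the rail's front lip, lower it into the groove behind, and feel along the groove floor until the tongue drops into the free station pocket near the middle of the rail and sits fully down in it, hanging upright. Be gentle, as the watch heads are only clipped on: bear on the rail lightly, never with more than about 2 kg of force, keep the gripper off the heads, and leave the carrier already hanging at the right-hand end and the things lying about where they are. Let go at the end.

Things in the scene. Friction and masses are not known exactly. Their poses are not given: they have to be found in the camera images.
- carrier: Carrier to hang, 0.16-0.26 kg, upright in the loading block: steel plate, black grip tab above, hook behind. Origin: lowest point of the tongue, at its centre. x = rearward (plate to tongue), y = along its width, z up. mm: tongue x +-3.5, y +-10, z 0..31, lower end half round (radius 10, seen along x); plate 4 thick, x -17.5..-13.5, y +-35, z -60..-2, and y +-17 up to z 31.
- carrier_tab (a point): Middle of the carrier's solid plastic grip tab, at carrier x -6, y 0, z 48 mm. Tab 12 (x) by 30 (y) by 34 high, z 31..65; grip it from above, across either. Under it the bridge from plate to tongue: x -17.5..3.5, y +-17, z 25..31. The gap between plate and tongue is 10 wide (x -13.5..-3.5), open below.
- rail: Drying rail, fixed: aluminium channel 340 mm long on two legs. Origin: on the bench below the groove's centre line, at mid length. x = rearward, y = along the rail (+ to the robot's left), z up. A carrier hangs with axes parallel to these, its plate in front. mm: front wall x -11..-5.5, its face down to z 90; rear guard x 5.5..10.5, top z 150; feet 8 high, x +-42 at y +-140.
- rail_lip (a point): Top of the rail's rounded front lip at mid length: rail x -8.25, y 0, z 144 mm. Bead 6 wide. The rear guard is 6 higher, so a tongue carried with its lowest point between z 144 and 150 clears the lip and can be felt against the guard.
- rail_floor (a point): Groove floor at mid length: rail x 0, y 0, z 130 mm; groove 11 wide. The floor is a rigid steel index strip with one free pocket, a square-edged gap 23 long, 7 deep (bottom z 123), centred anywhere from y -30 to y +60: not measured, found by sliding the tongue along the floor. Always plain floor from y 80 to y 165. Another pocket at y -125 holds the hung one.
- loading_block: Grey plastic block, fixed, 50 x 92 x 32 mm. Origin: centre of its underside; y along its slot. Slot 5.5 wide, 24 deep, open at both ends; the carrier's plate stands in it and lifts straight up. The carrier's origin is then at about x +15.5, z 68 mm of the block.
- hung_carrier: A second, loose carrier of the same shape, hanging in its pocket at the rail's right-hand (-y) end; origin and axes as the carrier's. Leave alone.
- carrier_head1: Watch head on the plate's front, carrier's -y side, 25 mm across, 7 thick, fixed to the carrier. Origin: centre of its back, carrier x -17.5, y -17.5, z -17 mm.
- carrier_head2: Watch head on the plate's front, carrier's +y side, 23 mm across, 6 thick, fixed to the carrier. Origin: centre of its back, carrier x -17.5, y 17.5, z -17 mm.
- tweezers: Steel tweezers, 16 x 117 x 8 mm, lying loose; bystander. Origin under the middle, y lengthwise.
- screwdriver: Watchmaker's screwdriver, 9 x 98 x 9 mm, lying loose; bystander. Origin under the middle, y lengthwise.
- collet: Turned steel stake on a round flange, 43 mm across, 31 high, standing loose; bystander. Origin: centre of its underside.
Mind the look-alikes: they are no part of the job. What is shaped like the loading_block but orange is not meant.

How it is judged (in metres and radians):
On the way, in this order (a step that is already met when the one before it is completed fails the run):
1. the carrier is lifted clear out of the loading block (z of carrier in the frame of loading_block above 0.1 m), for 0.1 s.
2. the tongue is over the lip and down in the groove behind it (x of carrier in the frame of rail between -0.006 and 0.006 m and y of carrier in the frame of rail between -0.15 and 0.15 m and z of carrier in the frame of rail between 0.115 and 0.138 m), for 0.05 s.
At the end, for the whole second after the job is handed in: The carrier hangs at rest on the rail with its tongue behind the lip and down in the free pocket (its lowest point 4.5 mm or more below the groove floor, not in the pocket of the hung carrier), along the rail to 0.22 rad, upright to 0.2 rad, and released (x of carrier in the frame of rail between -0.005 and 0.005 m and y of carrier in the frame of rail between -0.045 and 0.075 m and z of carrier in the frame of rail between 0.119 and 0.1255 m and angle between carrier's own z axis and vertical below 0.2 rad and angle between the y axis of carrier and the y axis of rail, either way round below 0.22 rad and linear speed of carrier below 0.01 m/s); the robot touches nothing.
It fails at once if the carrier bears on or knocks the rail with more than 20 N (contact force between carrier and rail above 20 N).
It fails at once if the gripper touches a watch head (contact force between the fingers and carrier_head1 above 0.5 N or contact force between the fingers and carrier_head2 above 0.5 N).
It fails at once if the carrier already hanging is shifted by more than 10 mm (distance of hung_carrier from where it was at the start of the episode above 0.01 m).
It fails at once if a thing lying about is moved by more than 15 mm (distance of any of tweezers, screwdriver, collet from where it was at the start of the episode above 0.015 m).
It also fails if it takes over 70 s, if anything falls off the work surface, if the arm or the gripper's body presses on something with over 40 N, if the wrist force passes 120 N, or if a joint passes its speed limit or range.

### The arm

A 6-joint arm with a two-finger parallel gripper is mounted at the origin on a cart in front of the work surface, level with it; the furniture and walls round the work are solid. World frame = base frame: x ahead of the robot, y to its left, z up, the work surface at z = 0. Lengths are in mm, angles in degrees, forces in N, time in s.
With the tool pointing down it reaches from about 200 to 875 mm from the base axis. Payload 3.4 kg.
Tool frame: the origin (TCP) lies between the finger pads; the fingertips stand 19 mm ahead of it and the grasp point (between the pads) is the TCP (ctrl.tcp_to_tips is the distance from the TCP to the fingertips, in mm); z points along the fingers, y is the direction in which the jaws open and shut (so a half turn about z gives the same grasp; the last joint's range is limited). The gripper opens to 94 mm and grips with 3 to 60 N. Pads are 16 mm wide; open, the fingers measure 119 mm over their backs; the gripper's body (75 mm by 177 mm) begins 78 mm behind the grasp point.
Start: joints at [-80.042, 15.808, 86.224, -0, 77.962, -6.933], TCP at [167.064, -550.23, 224.493] pointing down, gripper open.
Joint ranges: [-165.64, 165.64], [-43.16, 119.46], [12.63, 154.43], [-67.54, 247.53], [6.08, 155.33], [-154.97, 154.97]. Speed limits (degrees/s): [147.25, 147.25, 180, 180, 180, 180].

### API

Orientations are given as a 3x3 rotation matrix whose columns are the frame's x, y, z axes.
In Python, from rig import status, grab_frame, ctrl gives the robot as it stands.
- The arm moves only by the tool carry_out, never from a script. Its arguments are lists of equal length, an entry for each row: "hand": the finger opening in m, from 0 to 0.094; "xyz": the shift along the tool's x, y, z in m, a list of three; "twist": the turn about the tool's z in rad. A call has exactly 10 rows; each row shifts and turns the commanded pose from where the row before left it, along the tool's axes as they then stand; what a row does not reach is not made up. A row lasts 1/12 s, in which the tool goes at most 41.7 mm and 7.16 degrees, less where a joint would pass 70% of its speed; a pose out of reach is approached as far as the arm can. A call is refused whole if a number of a shift passes 0.0417 or a number of a turn 0.125, either way. A call with a gripper value outside its range is refused whole. The fingers move at their own pace and stop on an object; "force" is the grip in N (left out, the last holds). Time passes only in rows, so rows that do not move let the fingers close, or fill a call up. It gives the time, the measured TCP pose, the force and the opening at its end, in the units of the state.
- status.sense(): the state, without advancing time (a new reading comes with each control period).
- grab_frame(name): name is "scene" or "top" or "wrist"; returns a dict with "pixels" (384x512x3 uint8, blue, green, red), "z_map" (384x512 float32, mm along the optical axis (not along the pixel's ray), 0 where there is no reading), "camera_matrix" (3x3 intrinsics, pixels), "rvec" (rotation vector, rad) and "tvec" (3), from world to camera coordinates, as OpenCV has them; the wrist camera has in their place "mount" (4x4, takes a point from camera to tool coordinates, whose origin is the TCP and whose axes are the flange's). Camera axes: x right, y down, z forward; pixel columns grow to the right and rows downward; lengths in mm; the calibration is good to about 2 mm. The wrist camera is an equidistant fisheye: a pixel r from the principal point sees the ray r / f radians off the axis. A picture is of the moment at which its call begins: read the wrist's pose just before it.
- ctrl.job_done(): hands the job in, once; it reports no verdict.
The state is a dict: "time": time; "joints": joint angles; "qd": joint speeds; "joint_torque": joint torques, N m; "tcp_pos": TCP position; "tool_rot": TCP orientation; "contact_force": force on the tool from outside, world axes, zero at the start; "wrist_torque": the same for the moment, N m; "finger_gap": finger opening in mm.
Only numpy, scipy, OpenCV 4.12 (cv2) and the standard library are available. Lean on these libraries where they do the work, as an engineer would, in place of code of your own. Each camera call takes 0.05 s, during which the arm holds its last target. There are 200 camera calls.

## Working session

There is one attempt and no reset: what is moved stays moved. The work goes in short steps, Python scripts to look and compute and a tool call to move; the robot and the scene stay as the last step left them, time stands still between calls to the robot, and variables do not carry over. Pictures are saved under pics/ and viewed, about 8 in all and at most 12, crops included, and the job is handed in when it is done.

Besides the shell and the picture viewer there is one more tool, called after "Call:" as a command line: name --pt "numbers of a row" for each row, then --argument value for the rest. carry_out: Moves the arm, as the interface text tells. Its arguments: {"type":"object","properties":{"hand":{"type":"array","items":{"type":"number"}},"xyz":{"type":"array","items":{"type":"array","items":{"type":"number"}}},"twist":{"type":"array","items":{"type":"number"}},"force":{"type":"number"}},"required":["hand","xyz","twist"]}

```bash
mkdir -p pics; cat > h.py <<'E'
import numpy as np, cv2
from rig import status, grab_frame, ctrl
def snap(n):
    f=grab_frame(n); cv2.imwrite(f'pics/{n}_{np.random.randint(1e6)}.png',f['pixels']); np.savez(f'{n}.npz',**f); return f
def world(f,u,v,d=None):
    K=f['camera_matrix'];R=cv2.Rodrigues(f['rvec'])[0];d=f['z_map'][v,u] if d is None else d
    p=np.linalg.inv(K)@np.array([u,v,1.])*d
    return R.T@(p-f['tvec'].ravel())
def cloud(f):
    K=f['camera_matrix'];R=cv2.Rodrigues(np.asarray(f['rvec'],float))[0]
    v,u=np.mgrid[:384,:512];p=np.stack([u,v,np.ones_like(u)],-1)@np.linalg.inv(K).T*f['z_map'][...,None]
    return (p-np.asarray(f['tvec']).ravel())@R
E
python3 - <<'E'
from h import *
s=status.sense();print(s['time'],s['tcp_pos'],s['tool_rot'],s['contact_force'])
a=snap('scene');b=snap('top')
cv2.imwrite('pics/a.png',cv2.resize(a['pixels'],(800,600)));cv2.imwrite('pics/b.png',cv2.resize(b['pixels'],(800,600)))
E
```

```text
0.0 [ 166.95885388 -549.68435718  223.62197564] [[ 9.56864567e-01  2.90534173e-01 -3.07974133e-04]
 [ 2.90534258e-01 -9.56862992e-01  1.74940197e-03]
 [ 2.13572005e-04 -1.76341780e-03 -9.99998422e-01]] [ 0.19038557 -0.40756311 -0.49328416]
```

View pics/a.png

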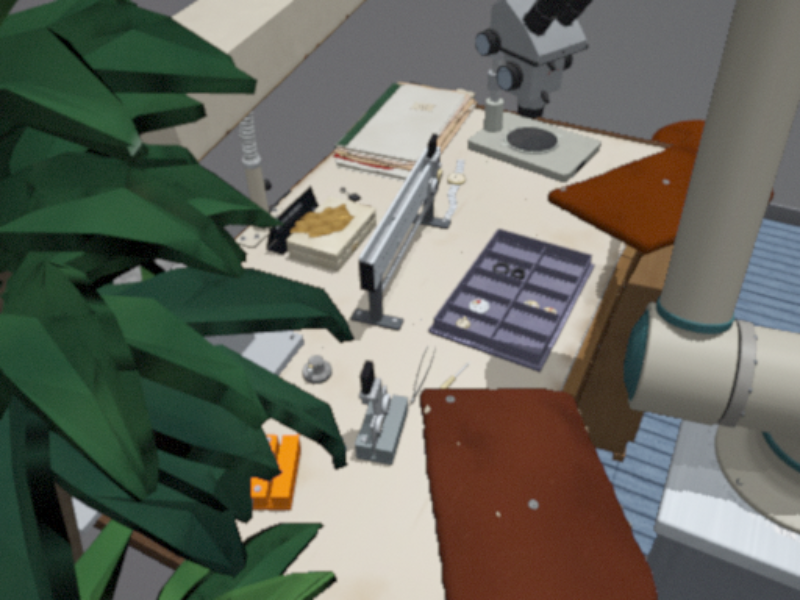

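View pics/b.png

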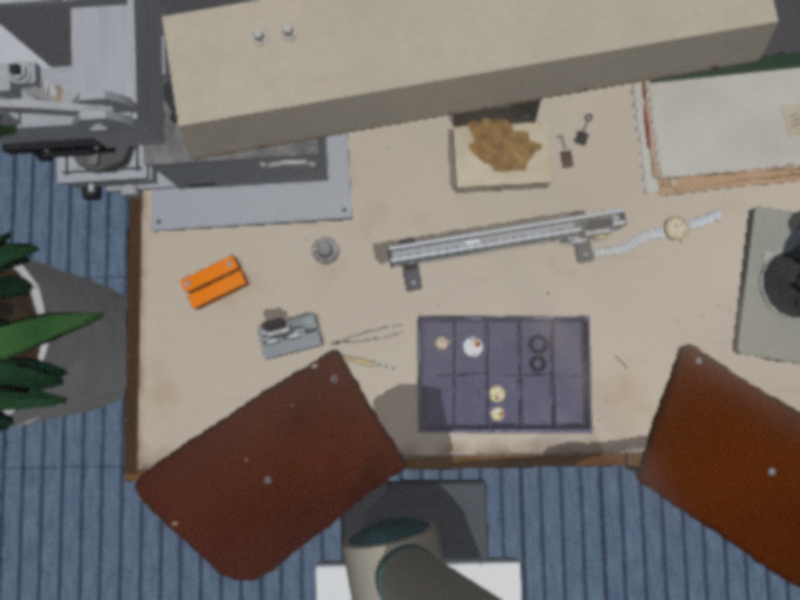

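The top view (800x600) shows the block with the carrier at about (290,335), the rail from (390,250) to (625,218) with the hung carrier at its right end, and the collet at (325,250). The tweezers and screwdriver are at (365,345), and there is an overhead beam at the rear. The decoy is the orange block. Next I'll measure from the depth cloud.

```bash
python3 - <<'E'
from h import *
f=dict(np.load('top.npz'));P=cloud(f);s=.64
for n,(u,v) in dict(block=(310,345),table=(250,400),beam=(500,60),beamlow=(200,130),chairL=(270,450),tray=(500,370),railL=(395,250),collet=(325,250),tweez=(365,332)).items():
    print(n,P[int(v*s),int(u*s)].round())
# tab: points above 60 in block region
def rep(n,m):
    q=P[m]; 
    if len(q)<5: print(n,len(q));return
    (c,sz,a)=cv2.minAreaRect(q[:,:2].astype(np.float32)); print(n,len(q),np.round(c,1),np.round(sz,1),round(a,1),'z',np.percentile(q[:,2],[5,50,95]).round(1))
X,Y,Z=P[...,0],P[...,1],P[...,2]
b=P[int(340*s),int(290*s)]
near=np.hypot(X-b[0],Y-b[1])<90
rep('blocktop',near&(abs(Z-32)<4)); rep('tabtop',near&(Z>124)); rep('carr',near&(Z>60))
r=P[int(237*s),int(500*s)];print('rail pt',r)
rn=(np.hypot(X-r[0],Y-r[1])<210)&(abs(X-r[0])<70)
for lo,hi in((127,134),(134,141),(141,148),(148,156),(160,215)): rep((lo,hi),rn&(Z>lo)&(Z<hi))
rep('feet',rn&(Z>5)&(Z<14))
print('beam minmax',P[(Z>200)&(X>300)].min(0),P[(Z>200)&(X>300)].max(0))
R=cv2.Rodrigues(f['rvec'])[0];print('cam',-R.T@f['tvec'].ravel())
cv2.imwrite('pics/c.png',np.hstack([cv2.resize(f['pixels'][190:240,150:216],(396,300),interpolation=2)]*1+[cv2.resize(f['pixels'][130:180,240:306],(396,300),interpolation=2)]))
g=dict(np.load('scene.npz'));Q=cloud(g)
m=(np.hypot(Q[...,0]-b[0],Q[...,1]-b[1])<90)&(Q[...,2]>60);q=Q[m];print('scene carr',q.min(0).round(),q.max(0).round())
P0=P;P=Q;rep('scene tab',m&(Q[...,2]>102));rep('scene plate',m&(Q[...,2]<95))
cv2.imwrite('pics/d.png',cv2.resize(g['pixels'][222:300,215:275],(460,600),interpolation=2))
E
```

```text
block [492. 161.  34.]
table [407. 254.  28.]
beam [761. -91. 461.]
beamlow [700. 218. 445.]
chairL [331. 223.  38.]
tray [ 447. -138.    3.]
railL [619.  25. 142.]
collet [639. 136.  30.]
tweez [511.  77.   2.]
blocktop 980 [471.5 177.5] [120.5 131.1] 14.0 z [28.9 32.4 35.5]
tabtop 77 [517.8 200.3] [12.1 30.7] 14.3 z [127.8 131.2 134.6]
carr 240 [511.4 198.1] [28.7 68.2] 14.3 z [ 62.1  99.1 133.4]
rail pt [ 637.82818735 -128.02449594  132.1646757 ]
(127, 134) 540 [ 632.1 -136.7] [ 22.9 339.9] 8.1 z [127.4 129.9 133.1]
(134, 141) 220 [ 632.  -136.9] [ 25.5 342.8] 7.7 z [134.4 138.9 140.9]
(141, 148) 468 [ 634.3 -137. ] [ 31.3 343. ] 7.4 z [141.3 143.9 147.7]
(148, 156) 301 [ 632.5 -137. ] [ 30.2 337.8] 8.2 z [148.2 149.9 153.9]
(160, 215) 102 [ 644.  -260.7] [11.6 28.9] 8.4 z [164.1 185.8 189. ]
feet 342 [ 637.4 -127.3] [415.6 130.7] 89.5 z [ 5.3  7.5 11.3]
beam minmax [ 410.12192801 -518.57502664  200.05629561] [ 961.51358233  564.4529023  1180.55388391]
cam [ 452.42772499    9.4026091  1180.55388391]
scene carr [494. 163.  60.] [528. 232. 134.]
scene tab 177 [518.6 201.8] [13.2 32.4] 14.5 z [103.5 124.7 132.6]
scene plate 175 [513.1 198.9] [28.1 70.7] 12.0 z [60.6 70.7 93. ]
```

View pics/d.png

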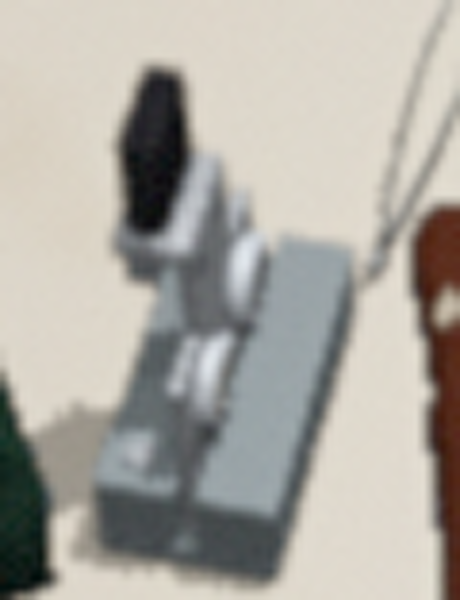

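View pics/c.png

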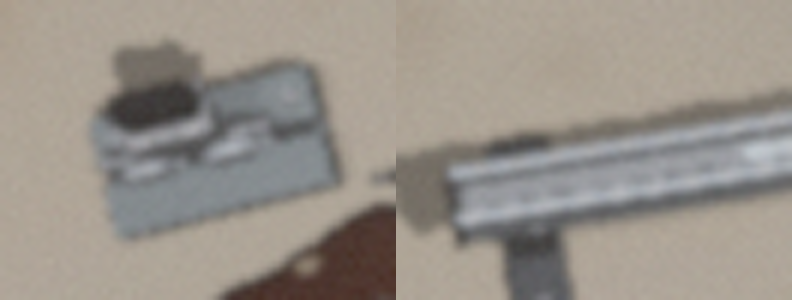

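The heads face the robot, so carrier x points away from it. Carrier yaw is about 14.3° and rail yaw about 8.1°. I'll work out the first move and check beam clearance.

```bash
cat >> h.py <<'E'
def go(target,yaw=None):
    s=status.sense();R=s['tool_rot'];d=np.asarray(target,float)-s['tcp_pos']
    y=np.degrees(np.arctan2(R[1,0],R[0,0]))
    print('t',round(s['time'],2),'tcp',s['tcp_pos'].round(1),'yaw',round(y,2),'F',s['contact_force'].round(2),'M',s['wrist_torque'].round(2),'gap',round(s['finger_gap'],1))
    print('tool shift now mm',(R.T@d).round(1),'yaw left(twist rad)',None if yaw is None else round(np.radians(y-yaw),3))
    if yaw is not None:
        a=np.radians(yaw);T=np.array([[np.cos(a),np.sin(a),0],[np.sin(a),-np.cos(a),0],[0,0,-1]]);print('shift in final axes',(T.T@d).round(1))
E
python3 - <<'E'
from h import *
go([518.2,201,230],14.3)
for n in('top','scene'):
    f=dict(np.load(n+'.npz'));P=cloud(f).reshape(-1,3)
    for y in(-200,-100,0,100,200):
        q=P[(abs(P[:,1]-y)<25)&(P[:,2]>200)&(P[:,2]<700)&(P[:,0]>400)]
        if len(q):print(n,y,'xmin',q[:,0].min().round(),'zmin',q[:,2].min().round(), 'front z', q[q[:,0]<q[:,0].min()+15][:,2].min().round())
E
```

```text
t 0.1 tcp [ 167.  -549.8  223.7] yaw 16.89 F [ 0.22  0.35 -0.53] M [ 0.03  0.03 -0.03] gap 94.1
tool shift now mm [ 554.2 -616.3   -5.2] yaw left(twist rad) 0.045
shift in final axes [ 525.8 -640.7   -6.3]
top -200 xmin 750.0 zmin 387.0 front z 387.0
top -100 xmin 735.0 zmin 387.0 front z 387.0
top 0 xmin 719.0 zmin 387.0 front z 387.0
top 100 xmin 703.0 zmin 388.0 front z 388.0
top 200 xmin 687.0 zmin 264.0 front z 387.0
scene -200 xmin 752.0 zmin 200.0 front z 388.0
scene -100 xmin 737.0 zmin 200.0 front z 388.0
scene 0 xmin 721.0 zmin 387.0 front z 387.0
scene 100 xmin 703.0 zmin 387.0 front z 387.0
scene 200 xmin 689.0 zmin 388.0 front z 388.0
```

Call:
carry_out --hand '[0.06,0.06,0.06,0.06,0.06,0.06,0.06,0.06,0.06,0.06]' --pt "0 0 0" --pt "0.026 -0.032 0" --pt "0.026 -0.032 0" --pt "0.026 -0.032 0" --pt "0.026 -0.032 0" --pt "0.026 -0.032 0" --pt "0.026 -0.032 0" --pt "0.026 -0.032 0" --pt "0.026 -0.032 0" --pt "0.026 -0.032 0" --twist '[0.045,0,0,0,0,0,0,0,0,0]'

```text
time: 0.93
tcp_pos: [322.7, -211.3, 224.3]
tool_rot: [[0.969, 0.246, 0.0], [0.246, -0.969, 0.0], [0.0, -0.0, -1.0]]
contact_force: [1.1, -0.1, -0.1]
finger_gap: 60.2
```

Call:
carry_out --hand '[0.06,0.06,0.06,0.06,0.06,0.06,0.06,0.06,0.06,0.06]' --pt "0.026 -0.032 0" --pt "0.026 -0.032 0" --pt "0.026 -0.032 0" --pt "0.026 -0.032 0" --pt "0.026 -0.032 0" --pt "0.026 -0.032 0" --pt "0.026 -0.032 0" --pt "0.026 -0.032 0" --pt "0.026 -0.032 0" --pt "0 0 0" --twist '[0,0,0,0,0,0,0,0,0,0]'

```text
time: 1.77
tcp_pos: [480.7, 129.9, 223.9]
tool_rot: [[0.967, 0.253, 0.002], [0.253, -0.967, 0.004], [0.003, -0.003, -1.0]]
contact_force: [0.5, -0.3, 0.5]
finger_gap: 60.0
```

```bash
python3 - <<'E'
from h import *
go([518.2,201,200],14.3)
f=snap('wrist');cv2.imwrite('pics/w1.png',cv2.resize(f['pixels'],(800,600)));print(f['mount'].round(3),f['camera_matrix'])
E
```

```text
t 1.77 tcp [480.7 129.9 223.9] yaw 14.65 F [ 0.52 -0.29  0.49] M [ 0.02 -0.04 -0.01] gap 60.0
tool shift now mm [ 54.2 -59.3  24.3] yaw left(twist rad) 0.006
shift in final axes [ 53.9 -59.7  23.9]
[[ 2.00000e-03 -9.73000e-01 -2.32000e-01  6.72030e+01]
 [ 1.00000e+00  2.00000e-03  1.00000e-03  3.67000e-01]
 [-0.00000e+00 -2.32000e-01  9.73000e-01 -1.60929e+02]
 [ 0.00000e+00  0.00000e+00  0.00000e+00  1.00000e+00]] [[297.31863964   0.         257.69145906]
 [  0.         297.31863964 190.57721142]
 [  0.           0.           1.        ]]
```

View pics/w1.png

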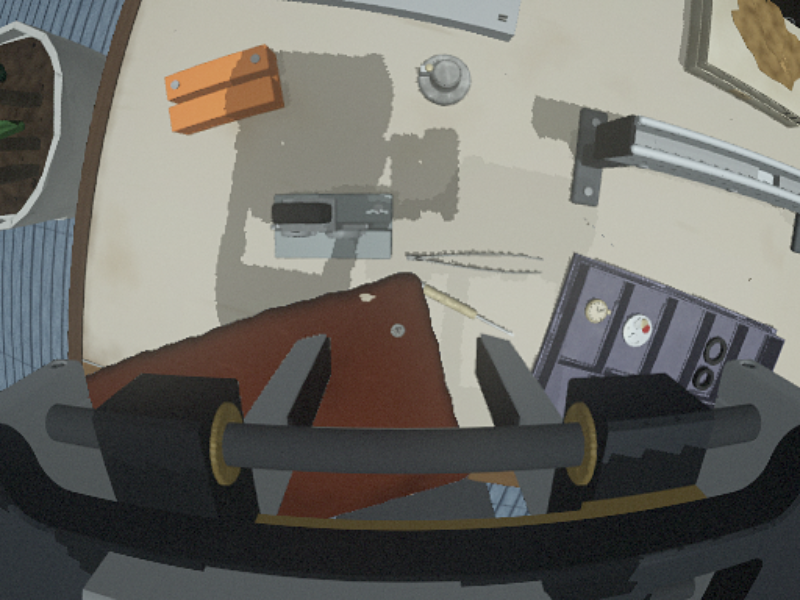

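The wrist view shows the tab at (302,213) with the block below it, and the rail's left end at (625,140). I'll measure the tab and rail with this camera.

```bash
cat >> h.py <<'E'
def wcloud(f,s):
    K=f['camera_matrix'];v,u=np.mgrid[:384,:512];x=(u-K[0,2])/K[0,0];y=(v-K[1,2])/K[1,1];th=np.hypot(x,y)+1e-9
    k=np.tan(th)/th;z=f['z_map'];p=np.stack([x*k*z,y*k*z,z],-1)
    p[(th>1.2)|(z==0)]=np.nan
    M=f['mount'];p=p@M[:3,:3].T+M[:3,3]
    return p@s['tool_rot'].T+s['tcp_pos']
def rect(n,q):
    if len(q)<5: print(n,len(q));return
    c,sz,a=cv2.minAreaRect(q[:,:2].astype(np.float32));print(n,len(q),np.round(c,1),np.round(sz,1),round(a,1),'zmed',np.median(q[:,2]).round(1))
E
python3 - <<'E'
from h import *
s=status.sense();f=dict(np.load('wrist.npz'));P=wcloud(f,s).reshape(-1,3);P=P[np.isfinite(P).all(1)]
near=P[np.hypot(P[:,0]-518,P[:,1]-201)<50]
rect('tab top',near[near[:,2]>126]);rect('blocktop',P[(np.hypot(P[:,0]-503,P[:,1]-190)<70)&(abs(P[:,2]-32)<3)])
r=P[(abs(P[:,0]-625)<50)&(abs(P[:,1]+40)<110)]
for lo,hi in((126,134),(141,147),(147,153)):
    q=r[(r[:,2]>lo)&(r[:,2]<hi)];rect((lo,hi),q)
    if len(q)>20:
        print(np.polyfit(q[:,1],q[:,0],1),np.polyval(np.polyfit(q[:,1],q[:,0],1),[0,-60]))
E
```

```text
tab top 16206 [501.4 186.4] [56.  56.1] 30.5 zmed 326.0
blocktop 2417 [483.3 178.3] [ 94.1 102.4] 13.5 zmed 32.2
(126, 134) 1122 [620.4 -50.9] [ 23.9 166. ] 6.1 zmed 130.8
[-1.45336793e-01  6.16414812e+02] [616.41481201 625.13501961]
(141, 147) 936 [622.2 -42. ] [ 22.6 147.5] 8.5 zmed 144.0
[-1.23796765e-01  6.11676996e+02] [611.67699606 619.10480197]
(147, 153) 580 [630.  -37.6] [  5.7 137.3] 8.3 zmed 150.2
[-1.45553094e-01  6.24041553e+02] [624.04155256 632.77473817]
```

```bash
python3 - <<'E'
from h import *
s=status.sense();f=dict(np.load('wrist.npz'));P=wcloud(f,s).reshape(-1,3);P=P[np.isfinite(P).all(1)]
near=P[np.hypot(P[:,0]-518,P[:,1]-201)<50]
t=near[(near[:,2]>128)&(near[:,2]<138)];rect('tab',t);print(np.median(t,0).round(1),np.percentile(t,[3,97],axis=0).round(1))
f=dict(np.load('top.npz'));P=cloud(f).reshape(-1,3)
q=P[(abs(P[:,0]-625)<50)&(abs(P[:,1]+40)<100)&(P[:,2]>147)&(P[:,2]<153)];p=np.polyfit(q[:,1],q[:,0],1);print('top guard',p)
E
```

```text
tab 445 [517.5 197.3] [12.2 29.7] 13.8 zmed 132.2
[517.6 197.2 132.2] [[510.2 183.4 130.2]
 [524.1 210.2 133.8]]
top guard [-1.51105616e-01  6.24389884e+02]
```

Call:
carry_out --hand '[0.06,0.06,0.06,0.06,0.06,0.06,0.06,0.06,0.06,0.06]' --pt "0.0133 -0.0143 0" --pt "0.0133 -0.0143 0" --pt "0.0133 -0.0143 0" --pt "0.0133 -0.0143 0" --pt "0 0 0.01" --pt "0 0 0.01" --pt "0 0 0.01" --pt "0 0 0.01" --pt "0 0 0" --pt "0 0 0" --twist '[0.008,0,0,0,0,0,0,0,0,0]'

```text
time: 2.65
tcp_pos: [515.0, 191.0, 183.5]
tool_rot: [[0.971, 0.239, -0.002], [0.239, -0.971, -0.001], [-0.002, 0.0, -1.0]]
contact_force: [1.2, 0.2, -0.4]
finger_gap: 59.9
```

```bash
python3 - <<'E'
from h import *
go([517.8,199,122],14.1);s=status.sense()
f=snap('wrist');P=wcloud(f,s).reshape(-1,3);P=P[np.isfinite(P).all(1)]
near=P[np.hypot(P[:,0]-518,P[:,1]-199)<24]
t=near[(near[:,2]>128)&(near[:,2]<137)];rect('tab',t)
E
```

```text
t 2.65 tcp [515.  191.  183.5] yaw 13.8 F [ 1.21  0.18 -0.44] M [-0.02  0.1  -0.04] gap 59.9
tool shift now mm [ 4.8 -7.2 61.5] yaw left(twist rad) -0.005
shift in final axes [ 4.7 -7.1 61.5]
tab 631 [520.  200.5] [11.9 29.9] 12.5 zmed 132.7
```

Call:
carry_out --hand '[0.06,0.06,0.06,0.06,0.06,0.06,0.06,0.06,0.06,0.06]' --pt "0.0029 -0.0039 0" --pt "0.0029 -0.0039 0" --pt "0 0 0" --pt "0 0 0.01" --pt "0 0 0.01" --pt "0 0 0.01" --pt "0 0 0.01" --pt "0 0 0.01" --pt "0 0 0.008" --pt "0 0 0" --twist '[0,0,0,0,0,0,0,0,0,0]'

```text
time: 3.53
tcp_pos: [518.3, 200.4, 124.0]
tool_rot: [[0.971, 0.239, -0.004], [0.239, -0.971, -0.001], [-0.004, 0.0, -1.0]]
contact_force: [-0.5, 1.0, 0.2]
finger_gap: 60.0
```

```bash
python3 - <<'E'
from h import *
go([518.8,200,122],14.1)
E
```

```text
t 3.53 tcp [518.3 200.4 124. ] yaw 13.85 F [-0.51  0.97  0.19] M [ 0.01  0.04 -0.02] gap 60.0
tool shift now mm [0.4 0.6 2. ] yaw left(twist rad) -0.004
shift in final axes [0.4 0.6 2. ]
```

Position is good, so I'll close gently.

Call:
carry_out --hand '[0.05,0.045,0.04,0.036,0.033,0.03,0.028,0.026,0.024,0.022]' --pt "0 0 0.001" --pt "0 0 0" --pt "0 0 0" --pt "0 0 0" --pt "0 0 0" --pt "0 0 0" --pt "0 0 0" --pt "0 0 0" --pt "0 0 0" --pt "0 0 0" --twist '[0,0,0,0,0,0,0,0,0,0]' --force 18

```text
time: 4.37
tcp_pos: [519.9, 201.1, 125.8]
tool_rot: [[0.971, 0.239, 0.001], [0.239, -0.971, 0.0], [0.001, -0.0, -1.0]]
contact_force: [-0.3, -0.0, 1.8]
finger_gap: 30.1
```

Call:
carry_out --hand '[0.02,0.02,0.02,0.02,0.02,0.02,0.02,0.02,0.02,0.02]' --pt "0 0 0" --pt "0 0 0" --pt "0 0 -0.004" --pt "0 0 -0.004" --pt "0 0 -0.008" --pt "0 0 -0.008" --pt "0 0 -0.01" --pt "0 0 -0.01" --pt "0 0 -0.01" --pt "0 0 0" --twist '[0,0,0,0,0,0,0,0,0,0]'

```text
time: 5.2
tcp_pos: [521.1, 201.3, 182.3]
tool_rot: [[0.971, 0.24, 0.005], [0.24, -0.971, 0.001], [0.005, 0.0, -1.0]]
contact_force: [0.8, -0.3, -2.5]
finger_gap: 30.1
```

Call:
carry_out --hand '[0.02,0.02,0.02,0.02,0.02,0.02,0.02,0.02,0.02,0.02]' --pt "0 0 -0.015" --pt "0 0 -0.015" --pt "0 0 -0.015" --pt "0 0 -0.015" --pt "0 0 -0.015" --pt "0 0 -0.01" --pt "0 0 0" --pt "0 0 0" --pt "0 0 0" --pt "0 0 0" --twist '[0,0,0,0,0,0,0,0,0,0]'

```text
time: 6.03
tcp_pos: [519.1, 200.7, 263.2]
tool_rot: [[0.971, 0.239, -0.002], [0.239, -0.971, -0.001], [-0.002, 0.0, -1.0]]
contact_force: [0.9, -0.0, -1.6]
finger_gap: 29.7
```

```bash
python3 - <<'E'
from h import *
go([518.8,200,122],14.1)
f=snap('wrist');cv2.imwrite('pics/w2.png',cv2.resize(f['pixels'],(800,600)))
a=snap('scene');cv2.imwrite('pics/s2.png',a['pixels'][120:320,130:330].repeat(3,0).repeat(3,1)[:600])
E
```

```text
t 6.03 tcp [519.1 200.7 263.2] yaw 13.85 F [ 0.88 -0.02 -1.64] M [0.04 0.01 0.05] gap 29.7
tool shift now mm [-1.000e-01  6.000e-01  1.412e+02] yaw left(twist rad) -0.004
shift in final axes [ -0.4   0.6 141.2]
```

View pics/w2.png

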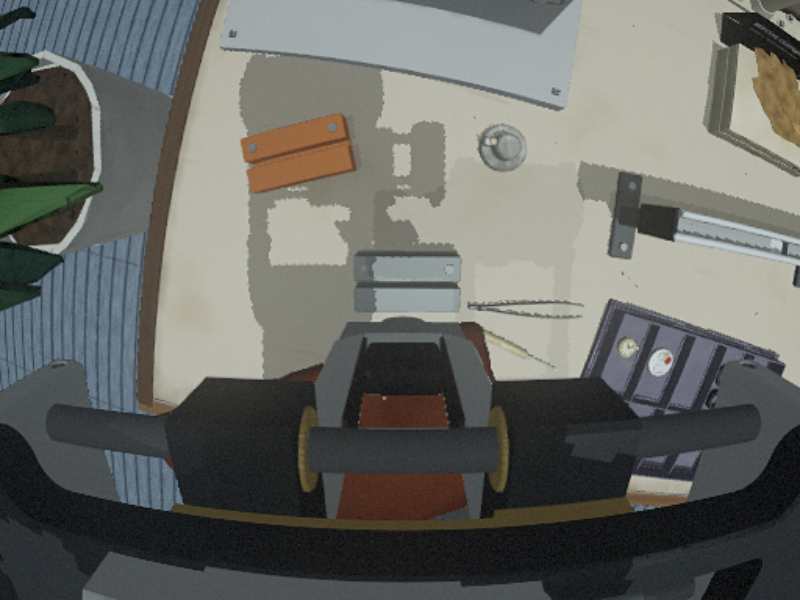

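View pics/s2.png

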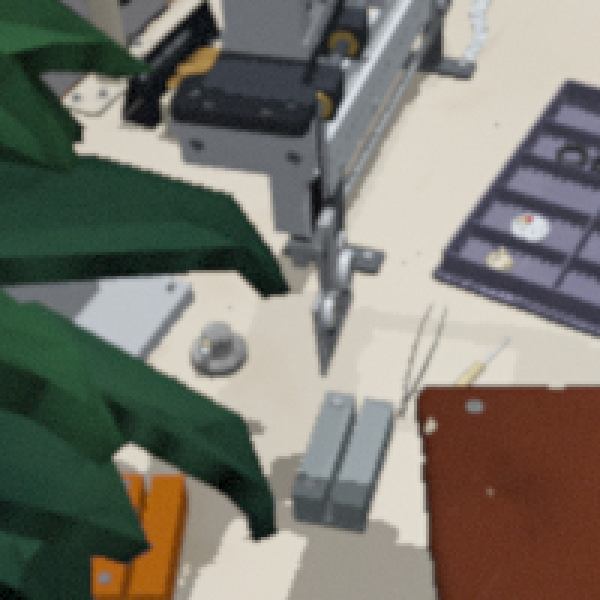

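The carrier is out of the block and hanging straight in the jaws, and the block is empty. Next I'll carry it to about 8 mm in front of the groove at rail y ≈ 92, where the floor is plain.

Call:
carry_out --hand '[0.02,0.02,0.02,0.02,0.02,0.02,0.02,0.02,0.02,0.02]' --pt "0 0 0" --pt "0.0047 0.022 0" --pt "0.007 0.034 0" --pt "0.008 0.038 0" --pt "0.008 0.038 0" --pt "0.008 0.038 0" --pt "0.0072 0.034 0" --pt "0.006 0.028 0" --pt "0.004 0.018 0" --pt "0.0018 0.0086 0" --twist '[0.05,0.047,0,0,0,0,0,0,0,0]'

```text
time: 6.97
tcp_pos: [612.8, -49.7, 263.4]
tool_rot: [[0.99, 0.141, -0.001], [0.141, -0.99, -0.001], [-0.001, 0.001, -1.0]]
contact_force: [0.9, -0.2, -1.5]
finger_gap: 29.7
```

Call:
carry_out --hand '[0.02,0.02,0.02,0.02,0.02,0.02,0.02,0.02,0.02,0.02]' --pt "0 0 0" --pt "0 0 0" --pt "0 0 0" --pt "0 0 0" --pt "0 0 0" --pt "0 0 0" --pt "0 0 0" --pt "0 0 0" --pt "0 0 0" --pt "0 0 0" --twist '[0,0,0,0,0,0,0,0,0,0]'

```text
time: 7.8
tcp_pos: [612.1, -46.6, 264.5]
tool_rot: [[0.99, 0.144, 0.0], [0.144, -0.99, -0.0], [0.0, 0.0, -1.0]]
contact_force: [0.4, 0.3, -3.0]
finger_gap: 29.9
```

```bash
cat >> h.py <<'E'
def where(C=(636.2,-136.5),yaw=8.3,dz=56):
    s=status.sense();a=np.radians(yaw);e=np.array([[np.cos(a),np.sin(a)],[-np.sin(a),np.cos(a)]]);R=s['tool_rot']
    p=e@(s['tcp_pos'][:2]-np.array(C))+[6,0]
    ty=np.degrees(np.arctan2(R[1,0],R[0,0]))
    print('t',round(s['time'],2),'carrier in rail',p.round(1),'z',round(s['tcp_pos'][2]-dz,1),'yaw err',round(ty-yaw,2),'Frail',(e@s['contact_force'][:2]).round(1),s['contact_force'][2].round(1),'M',s['wrist_torque'].round(2))
E
python3 - <<'E'
from h import *
where();s=status.sense()
f=snap('wrist');P=wcloud(f,s).reshape(-1,3);P=P[np.isfinite(P).all(1)]
g=P[(P[:,2]>147)&(P[:,2]<153)&(abs(P[:,0]-(624.2-.147*P[:,1]))<8)&(P[:,1]>-290)&(P[:,1]<30)]
print(len(g),g[:,1].min(),g[:,1].max());p=np.polyfit(g[:,1],g[:,0],1);print('guard',p,np.polyval(p,-46),'expected',624.2+.147*46)
a=snap('scene');Q=cloud(a).reshape(-1,3);t=s['tcp_pos']
q=Q[(np.hypot(Q[:,0]-t[0],Q[:,1]-t[1])<50)&(Q[:,2]>t[2]-125)&(Q[:,2]<t[2]-20)];print(len(q),'low z',np.sort(q[:,2])[:8].round(1),t)
cv2.imwrite('pics/s3.png',cv2.resize(a['pixels'][70:220,190:310],(600,750)[:2] if 0 else (480,600),interpolation=2))
E
```

```text
t 7.8 carrier in rail [-4.9 92.4] z 208.5 yaw err -0.0 Frail [0.5 0.2] -3.0 M [ 0.04 -0.03  0.01]
1599 -289.6377879378519 29.834561424201574
guard [-1.43509605e-01  6.27492460e+02] 634.0939018956512 expected 630.962
616 low z [139.5 139.6 139.6 139.7 139.8 139.8 139.8 140. ] [612.1229802  -46.64054752 264.47809256]
```

View pics/s3.png

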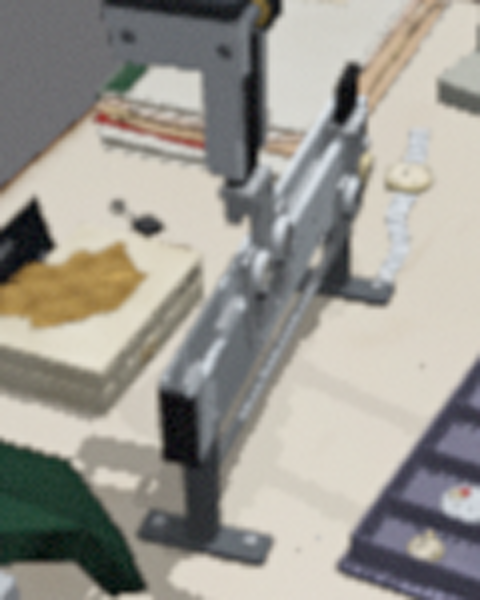

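The carrier is above the rail, just in front of the groove. I'll descend to about z 148.

Call:
carry_out --hand '[0.02,0.02,0.02,0.02,0.02,0.02,0.02,0.02,0.02,0.02]' --pt "0 0 0.008" --pt "0 0 0.01" --pt "0 0 0.01" --pt "0 0 0.01" --pt "0 0 0.009" --pt "0 0 0.006" --pt "0 0 0.004" --pt "0 0 0.002" --pt "0 0 0" --pt "0 0 0" --twist '[0,0,0,0,0,0,0,0,0,0]'

```text
time: 8.73
tcp_pos: [612.4, -46.8, 205.8]
tool_rot: [[0.99, 0.144, 0.001], [0.144, -0.99, -0.0], [0.001, 0.0, -1.0]]
contact_force: [-0.7, -0.2, -0.7]
finger_gap: 30.0
```

```bash
python3 - <<'E'
from h import *
where()
a=snap('scene');cv2.imwrite('pics/s4.png',cv2.resize(a['pixels'][130:180,225:265],(480,600),interpolation=2))
E
```

```text
t 8.73 carrier in rail [-4.6 92.2] z 149.8 yaw err -0.0 Frail [-0.7 -0.1] -0.7 M [ 0.02 -0.03  0.  ]
```

View pics/s4.png

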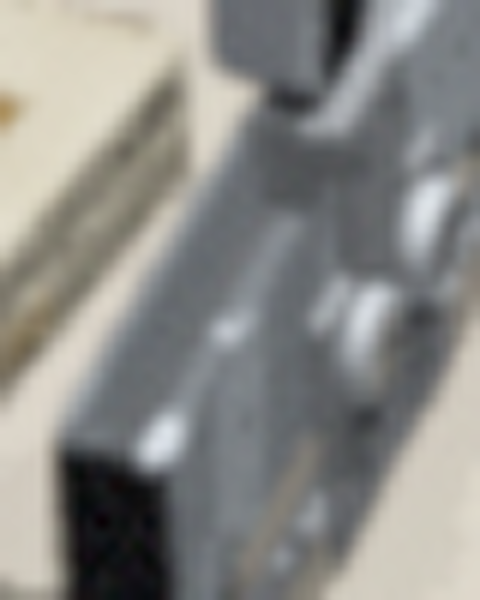

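```bash
cat >> h.py <<'E'
def avg(n=4,C=(636.2,-136.5),yaw=8.3,dz=56):
    a=np.radians(yaw);e=np.eye(3);e[:2,:2]=[[np.cos(a),np.sin(a)],[-np.sin(a),np.cos(a)]];F=[];p=[];M=[]
    for i in range(n):
        grab_frame('wrist');s=status.sense();F.append(e@s['contact_force']);M.append(e@s['wrist_torque']);p.append(e@(s['tcp_pos']-[*C,dz])+[6,0,0])
    print('t',round(s['time'],2),'carrier/rail',np.mean(p,0).round(1),'sd',np.std(p,0).round(1),'F',np.mean(F,0).round(1),'sd',np.std(F,0).round(1),'M',np.mean(M,0).round(3))
E
python3 -c "
from h import *
avg(6)"
```

```text
t 9.08 carrier/rail [ -4.6  92.2 149.9] sd [0.1 0.  0.1] F [-0.1  0.  -1.8] sd [0.5 0.4 0.2] M [-0.     0.014 -0.028]
```

Call:
carry_out --hand '[0.02,0.02,0.02,0.02,0.02,0.02,0.02,0.02,0.02,0.02]' --pt "0 0 0.001" --pt "0 0 0.001" --pt "0 0 0.001" --pt "0.001 0 0" --pt "0.001 0 0" --pt "0.001 0 0" --pt "0.001 0 0" --pt "0.0005 0 0" --pt "0.0005 0 0" --pt "0 0 0" --twist '[0,0,0,0,0,0,0,0,0,0]'

```text
time: 9.92
tcp_pos: [617.3, -45.9, 202.4]
tool_rot: [[0.99, 0.144, 0.0], [0.144, -0.99, -0.0], [0.0, 0.0, -1.0]]
contact_force: [-0.3, -0.6, -2.4]
finger_gap: 30.2
```

```bash
python3 -c "
from h import *
avg(4)"
```

```text
t 10.12 carrier/rail [  0.2  92.3 146.4] sd [0. 0. 0.] F [ 0.4 -0.4 -1.7] sd [0.4 0.2 0.2] M [ 0.031 -0.032 -0.011]
```

Call:
carry_out --hand '[0.02,0.02,0.02,0.02,0.02,0.02,0.02,0.02,0.02,0.02]' --pt "0.0004 0 0" --pt "0.0004 0 0" --pt "0.0004 0 0" --pt "0.0004 0 0" --pt "0.0004 0 0" --pt "0 0 0" --pt "0 0 0" --pt "0 0 0" --pt "0 0 0" --pt "0 0 0" --twist '[0,0,0,0,0,0,0,0,0,0]'

```text
time: 10.95
tcp_pos: [619.1, -45.7, 202.5]
tool_rot: [[0.99, 0.144, 0.0], [0.144, -0.99, -0.0], [0.0, 0.0, -1.0]]
contact_force: [0.0, 0.3, -2.0]
finger_gap: 29.8
```

```bash
python3 -c "
from h import *
avg(3)"
```

```text
t 11.1 carrier/rail [  2.2  92.3 146.5] sd [0. 0. 0.] F [ 0.5  0.1 -1.5] sd [0.3 0.4 0.5] M [ 0.027 -0.004 -0.024]
```

Call:
carry_out --hand '[0.02,0.02,0.02,0.02,0.02,0.02,0.02,0.02,0.02,0.02]' --pt "0.0004 0 0" --pt "0.0004 0 0" --pt "0.0004 0 0" --pt "0.0003 0 0" --pt "0 0 0" --pt "0 0 0" --pt "0 0 0" --pt "0 0 0" --pt "0 0 0" --pt "0 0 0" --twist '[0,0,0,0,0,0,0,0,0,0]'

```text
time: 11.93
tcp_pos: [620.6, -45.5, 202.4]
tool_rot: [[0.99, 0.144, 0.0], [0.144, -0.99, -0.0], [0.0, 0.0, -1.0]]
contact_force: [0.4, 0.7, -1.7]
finger_gap: 29.8
```

```bash
python3 -c "
from h import *
avg(3)"
```

```text
t 12.08 carrier/rail [  3.7  92.3 146.4] sd [0. 0. 0.] F [-0.  -0.3 -1.8] sd [0.1 0.6 0.7] M [-0.005  0.003 -0.003]
```

Call:
carry_out --hand '[0.02,0.02,0.02,0.02,0.02,0.02,0.02,0.02,0.02,0.02]' --pt "0.0004 0 0" --pt "0.0004 0 0" --pt "0.0004 0 0" --pt "0.0003 0 0" --pt "0 0 0" --pt "0 0 0" --pt "0 0 0" --pt "0 0 0" --pt "0 0 0" --pt "0 0 0" --twist '[0,0,0,0,0,0,0,0,0,0]'

```text
time: 12.92
tcp_pos: [622.0, -45.3, 202.5]
tool_rot: [[0.99, 0.144, -0.0], [0.144, -0.99, -0.0], [-0.0, 0.0, -1.0]]
contact_force: [0.1, 0.0, -2.1]
finger_gap: 30.3
```

```bash
python3 -c "
from h import *
avg(3)"
```

```text
t 13.07 carrier/rail [  5.2  92.3 146.4] sd [0. 0. 0.] F [ 0.3  0.1 -1.8] sd [0.7 0.5 0.3] M [ 0.026 -0.016 -0.002]
```

Call:
carry_out --hand '[0.02,0.02,0.02,0.02,0.02,0.02,0.02,0.02,0.02,0.02]' --pt "0.0004 0 0" --pt "0.0004 0 0" --pt "0.0004 0 0" --pt "0.0003 0 0" --pt "0 0 0" --pt "0 0 0" --pt "0 0 0" --pt "0 0 0" --pt "0 0 0" --pt "0 0 0" --twist '[0,0,0,0,0,0,0,0,0,0]'

```text
time: 13.9
tcp_pos: [623.5, -45.0, 202.5]
tool_rot: [[0.99, 0.144, -0.0], [0.144, -0.99, -0.0], [-0.0, 0.0, -1.0]]
contact_force: [-0.2, 1.0, -2.3]
finger_gap: 29.8
```

```bash
python3 -c "
from h import *
avg(3)"
```

```text
t 14.05 carrier/rail [  6.7  92.3 146.5] sd [0. 0. 0.] F [ 0.3  0.2 -2.1] sd [0.2 0.4 0.2] M [ 0.029 -0.034  0.01 ]
```

Call:
carry_out --hand '[0.02,0.02,0.02,0.02,0.02,0.02,0.02,0.02,0.02,0.02]' --pt "0.0004 0 0" --pt "0.0004 0 0" --pt "0.0004 0 0" --pt "0.0003 0 0" --pt "0 0 0" --pt "0 0 0" --pt "0 0 0" --pt "0 0 0" --pt "0 0 0" --pt "0 0 0" --twist '[0,0,0,0,0,0,0,0,0,0]'

```text
time: 14.88
tcp_pos: [624.7, -44.9, 202.4]
tool_rot: [[0.99, 0.144, -0.001], [0.144, -0.99, -0.0], [-0.001, 0.0, -1.0]]
contact_force: [-1.4, 0.3, -0.6]
finger_gap: 30.0
```

```bash
python3 -c "
from h import *
avg(3)
a=snap('scene');cv2.imwrite('pics/s5.png',cv2.resize(a['pixels'][120:180,220:270],(500,600),interpolation=2))
s=status.sense();Q=cloud(a);t=s['tcp_pos'];e=np.array([[.9895,.1444],[-.1444,.9895]])
q=Q.reshape(-1,3);r=(q[:,:2]-[636.2,-136.5])@e.T
m=(abs(r[:,1]-92)<14)&(q[:,2]>170)&(q[:,2]<186);print('tongue/bridge region x',np.percentile(r[m,0],[2,50,98]).round(1),m.sum())
m=(r[:,1]>115)&(r[:,1]<150)&(abs(q[:,2]-149.5)<3);print('guard top x',np.percentile(r[m,0],[2,50,98]).round(1),m.sum())
m=(abs(r[:,1]-92)<30)&(q[:,2]>100)&(q[:,2]<135)&(r[:,0]<5);print('plate/heads x',np.percentile(r[m,0],[2,50,98]).round(1),m.sum())
"
```

```text
t 15.03 carrier/rail [  7.9  92.3 146.4] sd [0. 0. 0.] F [-1.6 -0.2 -0.7] sd [0.6 0.6 0.1] M [-0.045  0.412 -0.02 ]
tongue/bridge region x [-11.5  -6.    9.3] 51
guard top x [ 8.1  9.7 12.9] 21
plate/heads x [-20.1 -15.5   4.7] 119
```

View pics/s5.png

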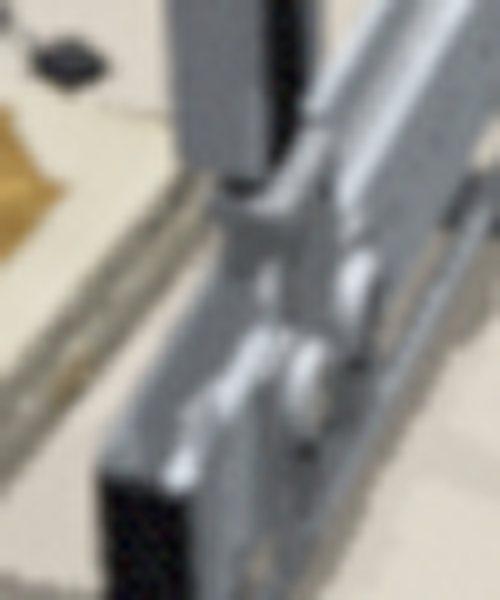

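There is now light contact, 1.6 N, so this should be the guard at carrier x = +2. I'll back off 2.4 mm and lower part way.

Call:
carry_out --hand '[0.02,0.02,0.02,0.02,0.02,0.02,0.02,0.02,0.02,0.02]' --pt "-0.0012 0 0" --pt "-0.0012 0 0" --pt "0 0 0" --pt "0 0 0.001" --pt "0 0 0.001" --pt "0 0 0.001" --pt "0 0 0.001" --pt "0 0 0.001" --pt "0 0 0.001" --pt "0 0 0" --twist '[0,0,0,0,0,0,0,0,0,0]'

```text
time: 15.92
tcp_pos: [622.5, -45.1, 196.1]
tool_rot: [[0.99, 0.144, -0.001], [0.144, -0.99, 0.0], [-0.001, -0.0, -1.0]]
contact_force: [0.3, -0.3, -1.9]
finger_gap: 30.1
```

```bash
sed -i 's/636.2,-136.5/641.7,-135.7/g' h.py; python3 -c "
from h import *
avg(3)"
```

```text
t 16.07 carrier/rail [  0.2  92.3 140.4] sd [0.  0.  0.1] F [ 0.4  0.1 -1.9] sd [0.5 0.2 0.7] M [0.015 0.031 0.002]
```

Call:
carry_out --hand '[0.02,0.02,0.02,0.02,0.02,0.02,0.02,0.02,0.02,0.02]' --pt "0 0 0.001" --pt "0 0 0.001" --pt "0 0 0.001" --pt "0 0 0.001" --pt "0 0 0.001" --pt "0 0 0.001" --pt "0 0 0.001" --pt "0 0 0" --pt "0 0 0" --pt "0 0 0" --twist '[0,0,0,0,0,0,0,0,0,0]'

```text
time: 16.9
tcp_pos: [622.7, -45.2, 189.5]
tool_rot: [[0.99, 0.144, 0.0], [0.144, -0.99, -0.0], [0.0, 0.0, -1.0]]
contact_force: [-0.5, -0.3, -1.9]
finger_gap: 29.6
```

```bash
python3 -c "
from h import *
avg(3)"
```

```text
t 17.05 carrier/rail [  0.3  92.3 133.5] sd [0. 0. 0.] F [-0.1 -0.5 -1.9] sd [0.2 0.6 0.3] M [-0.014 -0.013  0.026]
```

Call:
carry_out --hand '[0.02,0.02,0.02,0.02,0.02,0.02,0.02,0.02,0.02,0.02]' --pt "0 0 0.0005" --pt "0 0 0.0005" --pt "0 0 0.0005" --pt "0 0 0.0005" --pt "0 0 0.0005" --pt "0 0 0" --pt "0 0 0" --pt "0 0 0" --pt "0 0 0" --pt "0 0 0" --twist '[0,0,0,0,0,0,0,0,0,0]'

```text
time: 17.88
tcp_pos: [622.8, -45.2, 188.3]
tool_rot: [[0.99, 0.144, 0.001], [0.144, -0.99, -0.0], [0.001, 0.001, -1.0]]
contact_force: [-1.2, 1.1, 6.1]
finger_gap: 30.1
```

```bash
python3 -c "
from h import *
avg(3)"
```

```text
t 18.03 carrier/rail [  0.3  92.3 132.4] sd [0. 0. 0.] F [-1.7  0.5  5.6] sd [0.5 0.6 0.1] M [0.153 0.342 0.005]
```

Floor contact is felt at 7.5 N net. I'll ease up by 0.9 mm and re-read the forces.

Call:
carry_out --hand '[0.02,0.02,0.02,0.02,0.02,0.02,0.02,0.02,0.02,0.02]' --pt "0 0 -0.0009" --pt "0 0 0" --pt "0 0.001 0" --pt "0 0.001 0" --pt "0 0.001 0" --pt "0 0.001 0" --pt "0 0.001 0" --pt "0 0.001 0" --pt "0 0 0" --pt "0 0 0" --twist '[0,0,0,0,0,0,0,0,0,0]'

```text
time: 18.87
tcp_pos: [624.0, -50.1, 188.4]
tool_rot: [[0.99, 0.144, 0.001], [0.144, -0.99, 0.002], [0.002, -0.002, -1.0]]
contact_force: [-0.5, 3.8, 5.5]
finger_gap: 30.1
```

```bash
sed -i 's/dz=56/dz=58.4/' h.py; python3 -c "
from h import *
avg(3)"
```

```text
t 19.02 carrier/rail [  0.8  87.3 130. ] sd [0. 0. 0.] F [-0.6  3.8  4.7] sd [0.2 0.2 0.4] M [0.907 0.006 0.   ]
```

Call:
carry_out --hand '[0.02,0.02,0.02,0.02,0.02,0.02,0.02,0.02,0.02,0.02]' --pt "0 0 -0.0005" --pt "0 0.0013 0" --pt "0 0.0013 0" --pt "0 0.0013 0" --pt "0 0.0013 0" --pt "0 0.0013 0" --pt "0 0.0013 0" --pt "0 0.0013 0" --pt "0 0.0013 0" --pt "0 0.0013 0" --twist '[0,0,0,0,0,0,0,0,0,0]'

```text
time: 19.85
tcp_pos: [625.2, -62.8, 188.4]
tool_rot: [[0.99, 0.144, -0.0], [0.144, -0.99, 0.0], [-0.0, -0.0, -1.0]]
contact_force: [-0.4, 3.9, 4.3]
finger_gap: 29.5
```

```bash
python3 -c "
from h import *
avg(2)"
```

```text
t 19.95 carrier/rail [  0.2  74.2 130. ] sd [0. 0. 0.] F [-0.3  2.7  4.1] sd [0.3 0.2 0. ] M [ 0.704 -0.012  0.031]
```

Call:
carry_out --hand '[0.02,0.02,0.02,0.02,0.02,0.02,0.02,0.02,0.02,0.02]' --pt "0 0.001 -0.0003" --pt "0 0.001 0" --pt "0 0.001 0" --pt "0 0.001 0" --pt "0 0.001 0" --pt "0 0.001 0" --pt "0 0.001 0" --pt "0 0.001 0" --pt "0 0.001 0" --pt "0 0.001 0" --twist '[0,0,0,0,0,0,0,0,0,0]'

```text
time: 20.78
tcp_pos: [626.6, -72.9, 188.5]
tool_rot: [[0.99, 0.144, -0.0], [0.144, -0.99, -0.0], [-0.0, 0.0, -1.0]]
contact_force: [0.4, 1.8, 1.8]
finger_gap: 30.1
```

```bash
python3 -c "
from h import *
avg(2)"
```

```text
t 20.88 carrier/rail [1.000e-01 6.410e+01 1.301e+02] sd [0. 0. 0.] F [0.5 0.8 0.7] sd [0.2 0.1 0.1] M [0.252 0.025 0.009]
```

Call:
carry_out --hand '[0.02,0.02,0.02,0.02,0.02,0.02,0.02,0.02,0.02,0.02]' --pt "0 0.001 0.0002" --pt "0 0.001 0" --pt "0 0.001 0" --pt "0 0.001 0" --pt "0 0.001 0" --pt "0 0.001 0" --pt "0 0.001 0" --pt "0 0.001 0" --pt "0 0.001 0" --pt "0 0.001 0" --twist '[0,0,0,0,0,0,0,0,0,0]'

```text
time: 21.72
tcp_pos: [627.9, -82.8, 188.1]
tool_rot: [[0.99, 0.144, -0.001], [0.144, -0.99, -0.0], [-0.001, 0.0, -1.0]]
contact_force: [0.0, -0.6, -1.5]
finger_gap: 29.9
```

```bash
python3 -c "
from h import *
avg(2)"
```

```text
t 21.82 carrier/rail [1.000e-01 5.420e+01 1.298e+02] sd [0.  0.1 0. ] F [-0.1  0.2 -2.5] sd [0.1 0.  0.3] M [-0.02  -0.034  0.019]
```

Floor contact was lost at y ≈ 54. I'll probe down here gently.

Call:
carry_out --hand '[0.02,0.02,0.02,0.02,0.02,0.02,0.02,0.02,0.02,0.02]' --pt "0 0 0.0004" --pt "0 0 0.0004" --pt "0 0 0.0004" --pt "0 0 0.0004" --pt "0 0 0" --pt "0 0 0" --pt "0 0 0" --pt "0 0 0" --pt "0 0 0" --pt "0 0 0" --twist '[0,0,0,0,0,0,0,0,0,0]'

```text
time: 22.65
tcp_pos: [628.1, -82.5, 186.9]
tool_rot: [[0.99, 0.144, 0.0], [0.144, -0.99, -0.0], [0.0, 0.0, -1.0]]
contact_force: [0.2, 0.2, -1.6]
finger_gap: 29.8
```

```bash
python3 -c "
from h import *
avg(2)"
```

```text
t 22.75 carrier/rail [  0.2  54.6 128.5] sd [0. 0. 0.] F [ 0.5 -0.1 -0.7] sd [0.4 0.2 0.2] M [ 0.021  0.03  -0.002]
```

Call:
carry_out --hand '[0.02,0.02,0.02,0.02,0.02,0.02,0.02,0.02,0.02,0.02]' --pt "0 0 0.0004" --pt "0 0 0.0004" --pt "0 0 0.0004" --pt "0 0 0.0003" --pt "0 0 0" --pt "0 0 0" --pt "0 0 0" --pt "0 0 0" --pt "0 0 0" --pt "0 0 0" --twist '[0,0,0,0,0,0,0,0,0,0]'

```text
time: 23.58
tcp_pos: [628.4, -82.7, 185.8]
tool_rot: [[0.99, 0.144, 0.001], [0.144, -0.99, -0.001], [0.001, 0.001, -1.0]]
contact_force: [0.4, -0.2, 5.5]
finger_gap: 29.3
```

```bash
python3 -c "
from h import *
avg(3)"
```

```text
t 23.73 carrier/rail [  0.4  54.4 127.5] sd [0. 0. 0.] F [-0.8 -0.6  5.2] sd [0.5 0.2 0.2] M [-0.11   0.204 -0.004]
```

Edge contact is about 2 mm down, and the side force points to −y, so the pocket centre should be near y ≈ 49. I'll ease up, shift 5 mm and lower again.

Call:
carry_out --hand '[0.02,0.02,0.02,0.02,0.02,0.02,0.02,0.02,0.02,0.02]' --pt "0 0 -0.001" --pt "0 0.001 -0.0005" --pt "0 0.001 0" --pt "0 0.001 0" --pt "0 0.001 0" --pt "0 0.001 0" --pt "0 0 0.0005" --pt "0 0 0.0005" --pt "0 0 0.0005" --pt "0 0 0" --twist '[0,0,0,0,0,0,0,0,0,0]'

```text
time: 24.57
tcp_pos: [628.7, -87.4, 185.2]
tool_rot: [[0.99, 0.144, -0.0], [0.144, -0.99, 0.0], [-0.0, -0.0, -1.0]]
contact_force: [0.5, -0.1, -1.7]
finger_gap: 29.8
```

```bash
python3 -c "
from h import *
avg(3)"
```

```text
t 24.72 carrier/rail [  0.2  49.7 126.9] sd [0.  0.  0.1] F [-0.2  0.1 -2.3] sd [0.1 0.4 0.3] M [ 0.013 -0.024 -0.01 ]
```

Free at 126.9, lower than before. I'll keep lowering.

Call:
carry_out --hand '[0.02,0.02,0.02,0.02,0.02,0.02,0.02,0.02,0.02,0.02]' --pt "0 0 0.0005" --pt "0 0 0.0005" --pt "0 0 0.0005" --pt "0 0 0.0005" --pt "0 0 0" --pt "0 0 0" --pt "0 0 0" --pt "0 0 0" --pt "0 0 0" --pt "0 0 0" --twist '[0,0,0,0,0,0,0,0,0,0]'

```text
time: 25.55
tcp_pos: [628.8, -87.5, 183.4]
tool_rot: [[0.99, 0.144, 0.0], [0.144, -0.99, -0.0], [0.0, 0.0, -1.0]]
contact_force: [0.3, 0.8, -2.3]
finger_gap: 30.0
```

```bash
python3 -c "
from h import *
avg(3)"
```

```text
t 25.7 carrier/rail [  0.2  49.6 125. ] sd [0. 0. 0.] F [-0.3  0.1 -2.4] sd [0.5 0.2 0.1] M [ 0.027 -0.028  0.018]
```

Call:
carry_out --hand '[0.02,0.02,0.02,0.02,0.02,0.02,0.02,0.02,0.02,0.02]' --pt "0 0 0.0005" --pt "0 0 0.0005" --pt "0 0 0.0005" --pt "0 0 0.0005" --pt "0 0 0" --pt "0 0 0" --pt "0 0 0" --pt "0 0 0" --pt "0 0 0" --pt "0 0 0" --twist '[0,0,0,0,0,0,0,0,0,0]'

```text
time: 26.53
tcp_pos: [628.8, -87.5, 181.5]
tool_rot: [[0.99, 0.144, 0.0], [0.144, -0.99, -0.0], [0.0, 0.0, -1.0]]
contact_force: [0.7, 1.3, 0.1]
finger_gap: 29.9
```

```bash
python3 -c "
from h import *
avg(3)"
```

```text
t 26.68 carrier/rail [  0.2  49.6 123.1] sd [0. 0. 0.] F [-0.8  0.3  0.1] sd [0.4 0.1 0.3] M [0.079 0.103 0.01 ]
```

The tongue bottoms at z = 123.1 with light contact, a full 7 mm drop. I'll open slowly and retreat straight up.

Call:
carry_out --hand '[0.03,0.031,0.033,0.036,0.04,0.044,0.048,0.052,0.056,0.056]' --pt "0 0 0" --pt "0 0 0" --pt "0 0 0" --pt "0 0 0" --pt "0 0 0" --pt "0 0 0" --pt "0 0 0" --pt "0 0 0" --pt "0 0 0" --pt "0 0 0" --twist '[0,0,0,0,0,0,0,0,0,0]'

```text
time: 27.52
tcp_pos: [628.8, -87.5, 181.4]
tool_rot: [[0.99, 0.144, 0.0], [0.144, -0.99, -0.0], [0.0, 0.0, -1.0]]
contact_force: [-1.2, 0.4, 0.2]
finger_gap: 55.6
```

Call:
carry_out --hand '[0.056,0.056,0.056,0.056,0.056,0.056,0.056,0.056,0.056,0.056]' --pt "0 0 -0.004" --pt "0 0 -0.008" --pt "0 0 -0.01" --pt "0 0 -0.01" --pt "0 0 -0.01" --pt "0 0 -0.01" --pt "0 0 -0.01" --pt "0 0 -0.008" --pt "0 0 0" --pt "0 0 0" --twist '[0,0,0,0,0,0,0,0,0,0]'

```text
time: 28.35
tcp_pos: [629.0, -87.5, 252.0]
tool_rot: [[0.99, 0.144, 0.001], [0.144, -0.99, -0.0], [0.001, 0.001, -1.0]]
contact_force: [0.3, 0.6, 0.7]
finger_gap: 56.3
```

```bash
python3 - <<'E'
from h import *
avg(2);s=status.sense()
f=snap('wrist');P=wcloud(f,s).reshape(-1,3);P=P[np.isfinite(P).all(1)]
t=P[(np.hypot(P[:,0]-628.8,P[:,1]+87.5)<25)&(P[:,2]>182)&(P[:,2]<193)];rect('tab',t)
a=snap('scene');Q=cloud(a).reshape(-1,3)
for n,c in(('mine',(628.8,-87.5)),('hung',(644,-260.7))):
    q=Q[(np.hypot(Q[:,0]-c[0],Q[:,1]-c[1])<25)&(Q[:,2]>160)&(Q[:,2]<196)];print(n,np.percentile(q[:,2],[50,98]).round(1));rect(n,q)
cv2.imwrite('pics/s6.png',cv2.resize(a['pixels'][70:220,190:310],(480,600),interpolation=2))
E
```

```text
t 28.45 carrier/rail [-1.000e-01  4.970e+01  1.926e+02] sd [0.1 0.  0.2] F [-0.8 -0.4  0.2] sd [0.  0.3 0.6] M [ 0.005  0.024 -0.035]
tab 568 [621.  -89.3] [11.8 31. ] 8.2 zmed 187.5
mine [178.  187.1]
mine 109 [621.  -88.6] [13.6 35.9] 6.2 zmed 178.0
hung [178.4 187.8]
hung 83 [ 646.1 -259.2] [13.5 32.3] 10.2 zmed 178.4
```

View pics/s6.png

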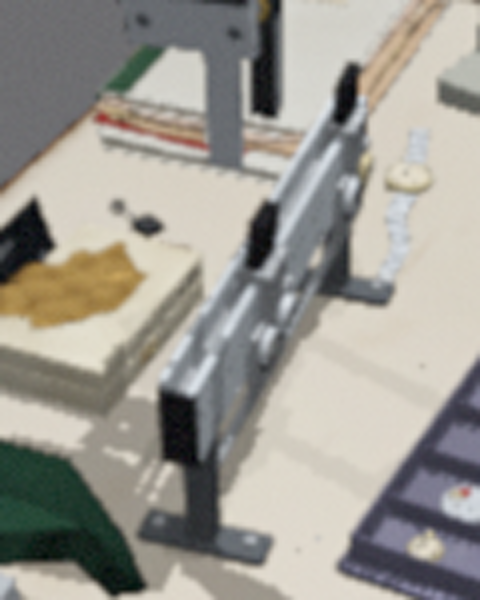

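My carrier's tab top is at z 187.5, the same height as the hung one and in line with it, upright and released. Handing in.

```bash
python3 -c "
from rig import ctrl
print(ctrl.job_done())"
```

```text
the job is handed in; nothing more can be done
None
```

The carrier is hanging in the free pocket near the middle of the rail, released and upright, and the job was handed in at about 28.5 s. No verdict was reported.

**What I did:** I gripped the black tab at 18 N and lifted the carrier straight out of the block. I felt the tongue against the rear guard, lowered it to the groove floor at rail y ≈ 92, and slid it toward −y. The floor gave way at y ≈ 54. After a 5 mm shift the tongue sank to z ≈ 123.1, y ≈ 50, a full 7 mm drop. The contact force I read on the rail stayed below about 8 N, but I only read it between moves.

**Last checks:**
- **Height:** the tab top is at z 187.5, against 188 expected for fully seated. The hung carrier's tab top reads 187.8.
- **Alignment:** the tab yaw is 8.2° from the wrist camera, against 8.3° for the rail.
- **Hung carrier:** it read within about 3 mm of its first position, but from two different cameras.
- **Bystanders:** I did not measure the tweezers, screwdriver or collet again at the end; the arm passed well above them.

**What disagreed:**
- **Guard contact:** the guard was felt about 5.6 mm further back than the first camera estimate, so I used the felt position.
- **Tongue height:** the floor contact showed the tongue about 2.4 mm lower than I had assumed.
- **Final tab position:** the cameras put the released tab about 8 mm forward of where the arm let go of it. It lines up with the hung carrier, so I put this down to camera or arm calibration, not a shift of the carrier.

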